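# Wind the large kitchen timer

## Robot

A 6-joint arm with a two-finger parallel gripper is mounted at the origin on a cart in front of the work surface, level with it; the furniture and walls round the work are solid. World frame = base frame: x ahead of the robot, y to its left, z up, the work surface at z = 0. Lengths are in m, angles in rad, forces in N, time in s.
With the tool pointing down it reaches from about 0.375 to 0.975 m from the base axis. Payload 3.8 kg.
Tool frame: the origin (TCP) lies midway between the tips of the shut fingers; the grasp point (between the pads) lies 19 mm behind it; z points along the fingers, y is the line along which they close (so a half turn about z gives the same grasp; the last joint's range is limited). The gripper opens to 85 mm and grips with 20 to 120 N. Pads are 22 mm wide; open, the fingers measure 114 mm over their backs; the gripper's body (76 mm by 85 mm) begins 54 mm behind the grasp point. The pads swing forward as they close: fully open they stand 13 mm farther back than shut.
Start: joints at [1.155, 0.264, 1.604, -0, 1.274, -0.037], TCP at [0.25, 0.627, 0.196] pointing down, gripper open.
Joint ranges: [-2.63, 2.63], [-0.94, 2.18], [0.31, 2.57], [-1.31, 4.45], [0, 2.66], [-2.55, 2.55]. Speed limits (rad/s): [2.57, 2.57, 3.14, 3.14, 3.14, 3.14].

## Interface

Orientations are given as a rotation vector (axis times angle).
In Python, from workcell import bot gives the robot as it stands.
- The arm moves only by the tool step_arm, never from a script. Its argument "motion" is a list of rows, each a list of 5 numbers: the finger opening in cm, from 0 to 8.54, then the shift along the tool's x, y, z in cm, then the turn about the tool's z in degrees. In form: [[claw, dx, dy, dz, twist], ...]. A call has 1 to 20 rows; each row is the pose to reach, as a shift and turn from the pose commanded when the call began, along the tool's axes at that moment; what a row does not reach only later rows make up. A row lasts 1/10 s, in which the tool goes at most 50 mm and 8.59 degrees, less where a joint would pass 70% of its speed; a pose out of reach is approached as far as the arm can. A call with a gripper value outside its range is refused whole. The fingers move at their own pace and stop on an object; "force" is the grip in N (left out, the last holds). Time passes only in rows, so rows that repeat a pose let the fingers close. It gives the time, the measured TCP pose, the force, the opening and the grip force at its end, in the units of the state.
- bot.read_state(): the state, without advancing time (a new reading comes with each control period).
- bot.read_camera(name): name is "scene" or "top"; returns (picture, depth): 400x640x3 uint8, red, green, blue; 400x640 float32, m along the optical axis (not along the pixel's ray), 0 where there is no reading.
- bot.calibration(name): a dict with "mtx" (3x3 intrinsics, pixels), "k1" (the pictures are not rectified: a ray, as slopes to the right and down, at radius r is drawn at 1 + k1 r^2 times it, then the intrinsics apply), "origin" and "orientation" of the camera in the world. Camera axes: x right, y up, looking along -z (the intrinsics and any distortion apply to the point x, -y, -z); pixel columns grow to the right and rows downward; lengths in m; the calibration is good to about 2 mm. A picture is of the moment at which its call begins. calibration takes no time and is no camera call.
- bot.finish_job(): hands the job in; it is judged then, once.
The state is a dict: "time": time; "q": joint angles; "joint_vel": joint speeds; "joint_torque": joint torques, N m; "tool_pos": TCP position; "tcp_rot": TCP orientation; "wrist_force": force on the tool from outside, world axes, zero at the start; "torque": the same for the moment, N m; "width": opening from 0.0 (shut) to 1.0 (fully open); "grip_force": force on a finger pad.
Only numpy, scipy, OpenCV 4.12 (cv2) and the standard library are available. Lean on these libraries where they do the work, as an engineer would, in place of code of your own. Each camera call takes 0.05 s, during which the arm holds its last target. There are 200 camera calls.

## Task

Wind up the larger of the two clockwork kitchen timers: turn the key on its top clockwise, a part turn at a time, letting go and taking a fresh hold of the key between turns, until its hand has gone all the way round to the stud that marks fully wound. Then let go of it. Leave the smaller timer unwound.

Things in the scene. Friction and masses are not known exactly. Their poses are not given: they have to be found in the camera images.
- timer_large: The large timer, stuck fast to the worktop: a round steel drum, 100 mm across and 50 mm high, white dial on top, black rubber foot 108 mm across. Origin at the centre of its underside, z up. A black hand turns with the key just above the dial; two small steel studs on the dial (6 mm high) mark run down (about +x of this frame) and fully wound (about 140 degrees clockwise from it)
- key_large_grip (a point): Middle of the large timer's key: on its vertical axis, half-way up the wings, 82 mm above the worktop. The steel wing key is an upright flat plate of two round lobes, 48 mm long, 9 mm thick, 24 mm high (70 to 94 mm above the worktop). The frame turns with the key: x along its length (the way the hand points), y across its thickness, z up
- key_large (a joint): Turn of the large timer's key in rad: 0 = run down (the hand at the first stud), grows as the key is turned clockwise seen from above, 2.4 = fully wound, a hard stop (the hand at the second stud). It starts between 0 and 0.4. A weak spring resists the winding, but the click inside holds the key wherever it is let go; turning needs 0.10 to 0.15 N m
- key_small_grip (a point): The middle of the wing key of the small timer, to be left alone: same build and heights, but a drum of 68 mm diameter (foot 76 mm) and a key 36 mm long
- key_small (a joint): Turn of the small timer's key in rad, the same way; it starts between 0 and 0.2 and shall stay nearly there

How it is judged:
On the way, in this order (a step that is already met when the one before it is completed fails the run):
1. the large timer's key stands part-wound (0.65 to 2.0 rad) with the fingers off it (value of joint key_large between 0.65 and 2 rad and contact force between the fingers and key_large below 0.2 N), for 0.2 s.
2. the large timer's key is wound to within 0.25 rad of its stop (value of joint key_large above 2.15 rad), for 0.2 s.
At the end, for the whole second after the job is handed in: The large timer's key is let go and stands within 0.25 rad (14 degrees) of its fully wound stop (above 2.15 rad); the small timer's key has not been wound (below 0.45 rad) (value of joint key_large above 2.15 rad and value of joint key_small below 0.45 rad); the robot touches nothing.
It fails at once if the small timer's key is wound (value of joint key_small above 0.45 rad).
It also fails if it takes over 45 s, if anything falls off the work surface, if the arm or the gripper's body presses on something with over 40 N, if the wrist force passes 120 N, or if a joint passes its speed limit or range.

## Working session

There is one attempt and no reset: what is moved stays moved. The work goes in short steps, Python scripts to look and compute and a tool call to move; the robot and the scene stay as the last step left them, time stands still between calls to the robot, and variables do not carry over. Pictures are saved under pics/ and viewed, at most 10 in all, crops included, and the job is handed in when it is done.

Besides the shell and the picture viewer there is one more tool, called after "Request:" as name(argument=value, ...) on one line, values as JSON. step_arm: Moves the arm, as the interface text tells. Its arguments: {"type":"object","properties":{"motion":{"type":"array","items":{"type":"array","items":{"type":"number"}}},"force":{"type":"number"}},"required":["motion"]}

```bash
mkdir -p pics; cat > h.py <<'E'
import numpy as np, cv2
from scipy.spatial.transform import Rotation as R
from workcell import bot
def cloud(name):
    im,d=bot.read_camera(name); c=bot.calibration(name)
    v,u=np.mgrid[0:400,0:640].astype(float); K=np.array(c["mtx"])
    xd=(u-K[0,2])/K[0,0]; yd=(v-K[1,2])/K[1,1]; x,y=xd.copy(),yd.copy()
    for _ in range(20):
        s=1+c["k1"]*(x*x+y*y); x,y=xd/s,yd/s
    P=np.stack([x*d,-y*d,-d],-1)
    o=np.array(c["orientation"]); M=o if o.shape==(3,3) else R.from_rotvec(o).as_matrix()
    W=P@M.T+np.array(c["origin"]); W[d==0]=np.nan
    return im,d,W
def save(im,n): cv2.imwrite("pics/"+n+".png",im[...,::-1])
E
python3 - <<'E'
from h import *
print(bot.read_state()); print(bot.calibration("top"))
a=cloud("top");b=cloud("scene");save(np.vstack([a[0]]),"top0");save(b[0],"scene0")
W=a[2]
m=(W[...,2]>.065)&(W[...,2]<.1)
n,l,s,c=cv2.connectedComponentsWithStats(m.astype(np.uint8))
for i in range(1,n):
    if s[i,4]>15: print(s[i],c[i],np.median(W[l==i],0), W[l==i].min(0),W[l==i].max(0))
E
```

```text
{'time': 0.0, 'q': array([ 1.15511354e+00,  2.64760348e-01,  1.60540304e+00,  4.15190852e-05,
        1.27367288e+00, -3.69090358e-02]), 'joint_vel': array([ 1.03237155e-03,  2.57934909e-03, -1.22616222e-04,  5.37527435e-04,
        6.60280595e-05, -8.18232886e-04]), 'joint_torque': array([ 1.27993637e-03, -5.15111697e+01, -3.67319798e+01, -4.59802948e-05,
        1.29081256e-02,  3.37111651e-06]), 'tool_pos': array([0.24926638, 0.62641178, 0.19474157]), 'tcp_rot': array([-0.5913425 , -3.08488267,  0.00341982]), 'wrist_force': array([-0.54643878, -0.42982112, -0.13368098]), 'torque': array([-0.00272744,  0.01401881, -0.01233347]), 'grip_force': 0.0, 'width': 0.9975839521227082}
{'mtx': array([[407.3133429 ,   0.        , 316.78802532],
       [  0.        , 407.3133429 , 202.28170091],
       [  0.        ,   0.        ,   1.        ]]), 'k1': -0.029324971014165944, 'origin': array([ 0.33472618, -0.1117863 ,  0.91840242]), 'orientation': array([ 0.13399189, -0.15829934, -1.5543244 ])}
[   0    0  198   75 9235] [78.42902003 27.91867894] [0.89706048 0.43629356 0.07581793] [0.76670393 
[... 1115 characters left out ...]
876] [ 0.44459366 -0.01313442  0.07109475] [ 0.47848367 -0.00185945  0.09775982]
[197 214  14   5  23] [203.17391304 216.26086957] [0.45803617 0.10668948 0.09904196] [0.45368177 0.09284521 0.09803775] [0.46214115 0.11889713 0.09995788]
[126 228  24  18 166] [138.36144578 237.18072289] [0.41517379 0.24391428 0.07252053] [0.40003163 0.21381481 0.06500455] [0.43171967 0.27385557 0.09998403]
[ 14 259  25  14 162] [ 27.69753086 265.13580247] [0.354682   0.46714519 0.0717632 ] [0.34079584 0.43655705 0.06501218] [0.36643895 0.4975534  0.09992069]
[ 16 270   8   6  19] [ 20.         272.84210526] [0.33843255 0.48817767 0.06557862] [0.33419633 0.48323462 0.06505816] [0.34468123 0.49812222 0.06766775]
```

View pics/top0.png

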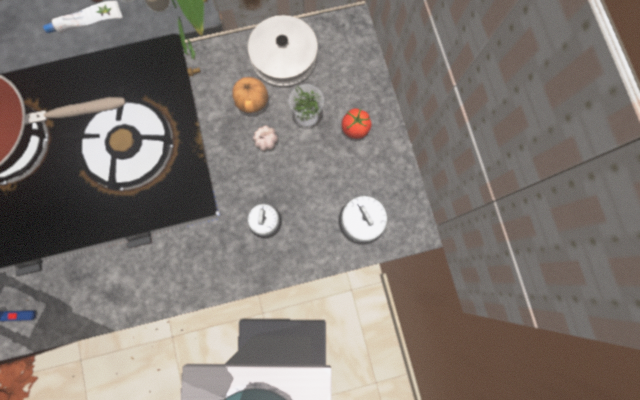

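View pics/scene0.png

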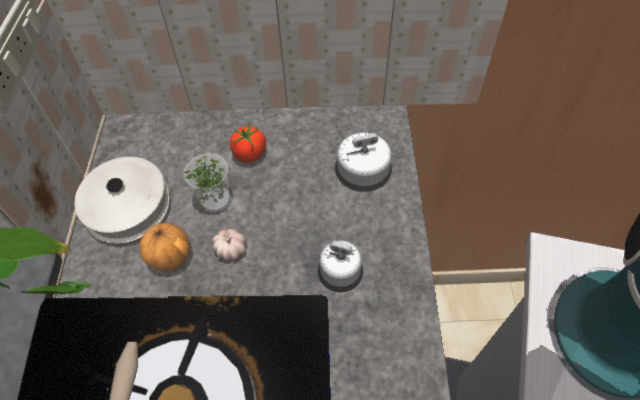

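The top view shows the large timer at about (364,219) and the small one at about (264,220). A tiled wall stands to the right of the large timer. Next I measure both keys, the drum and the wall clearance.

```bash
cat >> h.py <<'E'
def key(W,c,rad):
    m=(np.hypot(W[...,0]-c[0],W[...,1]-c[1])<rad)&(W[...,2]>.076)&(W[...,2]<.105)
    p=W[m][:,:2]; (cx,cy),(w,h),a=cv2.minAreaRect(p.astype(np.float32))
    vx,vy,x0,y0=cv2.fitLine(p.astype(np.float32),cv2.DIST_HUBER,0,1e-4,1e-4).ravel()
    return len(p),p.mean(0),(cx,cy),(w,h),np.degrees(np.arctan2(vy,vx))
def drum(W,c,rad):
    m=(np.hypot(W[...,0]-c[0],W[...,1]-c[1])<rad)&(abs(W[...,2]-.051)<.006)
    return cv2.minEnclosingCircle(W[m][:,:2].astype(np.float32)), np.median(W[m][:,2])
E
python3 - <<'E'
from h import *
for n in("top","scene"):
    im,d,W=cloud(n)
    for c,r in(((.465,-.2255),.07),((.4605,-.008),.05)): print(n,key(W,c,r*.6),drum(W,c,r))
    m=(W[...,0]>.38)&(W[...,0]<.56)&(W[...,1]<-.285)&(W[...,2]>.03)&(W[...,2]<.3)
    if m.any(): 
        for z in(.05,.1,.2,.28):
            k=m&(abs(W[...,2]-z)<.02); 
            if k.any(): print('wall',z,np.percentile(W[k][:,1],[50,100]), np.polyfit(W[k][:,0],W[k][:,1],1))
    if n=="top": t=im[185:255,240:400]; save(cv2.resize(t,None,fx=5,fy=5,interpolation=2),"c1")
    else: save(cv2.resize(im[120:300,310:400],None,fx=3.3,fy=3.3,interpolation=2),"c2")
E
```

```text
top (126, array([ 0.46510806, -0.22620329]), (0.4661455452442169, -0.22618892788887024), (0.04746992886066437, 0.009685153141617775), np.float32(29.953947)) (((0.4662970006465912, -0.22679850459098816), 0.049898892641067505), np.float64(0.050725836134514646))
top (91, array([ 0.46077646, -0.00805765]), (0.4617694318294525, -0.007486569695174694), (0.009198745712637901, 0.03488505631685257), np.float32(-5.7606163)) (((0.46126118302345276, -0.007560874335467815), 0.03397844731807709), np.float64(0.05069851323403107))
wall 0.05 [-0.39498441 -0.36872471] [ 0.26707094 -0.51985399]
wall 0.1 [-0.39534351 -0.3703663 ] [ 0.26842114 -0.52066695]
wall 0.2 [-0.39517156 -0.37046883] [ 0.26409072 -0.51888701]
wall 0.28 [-0.39585473 -0.37025753] [ 0.26346372 -0.51831657]
scene (238, array([ 0.46733543, -0.22471588]), (0.4669281244277954, -0.2272661179304123), (0.04735170677304268, 0.011501145549118519), np.float32(29.125872)) (((0.4671381413936615, -0.225652813911438), 0.050402991473674774), np.float64(0.04992436136895584))
scene (206, array([ 0.46124319, -0.00673793]), (0.46218153834342957, -0.009201448410749435), (0.01120247133076191, 0.03499996289610863), np.float32(-7.4903135)) (((0.4626317024230957, -0.008541259914636612), 0.03393888846039772), np.float64(0.050623899732132216))
wall 0.05 [-0.39639639 -0.37058348] [ 0.26197037 -0.51893036]
wall 0.1 [-0.39545691 -0.36807783] [ 0.26569709 -0.52028894]
wall 0.2 [-0.39561823 -0.36850902] [ 0.27170434 -0.52326726]
wall 0.28 [-0.37481131 -0.37083778] [ 0.2374849  -0.50366172]
```

View pics/c1.png

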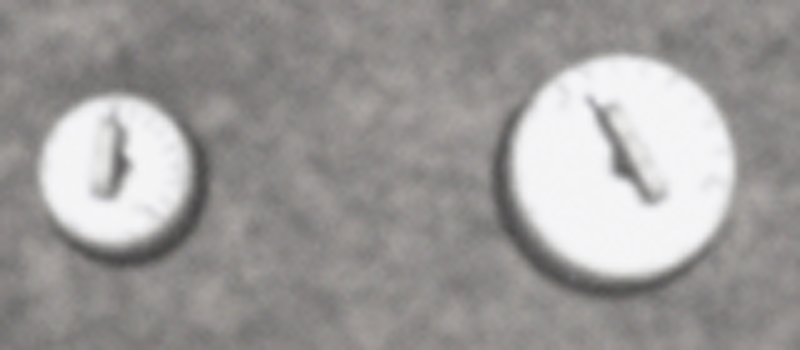

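View pics/c2.png

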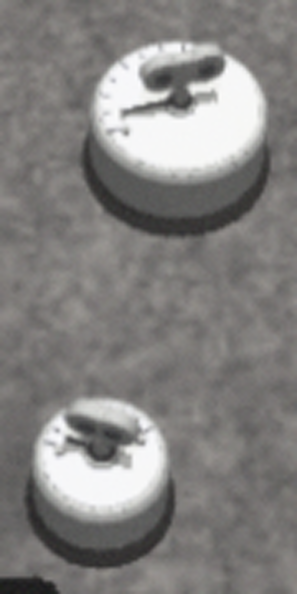

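The two cameras agree: the drum radius comes out at 50 mm and its top at 50 mm, with the axis at about (0.4665, -0.2265). The key lies at about 29.5° with the hand toward +x+y, just clockwise of its first stud, and the wall is about 0.16 m away. I move above it with the tool x along the key.

Request:
step_arm(motion=[[8.5,-51.7,-71.2,0,129],[8.5,-51.7,-71.2,0,129],[8.5,-51.7,-71.2,0,129],[8.5,-51.7,-71.2,0,129],[8.5,-51.7,-71.2,0,129],[8.5,-51.7,-71.2,0,129],[8.5,-51.7,-71.2,0,129],[8.5,-51.7,-71.2,0,129],[8.5,-51.7,-71.2,0,129],[8.5,-51.7,-71.2,0,129],[8.5,-51.7,-71.2,0,129],[8.5,-51.7,-71.2,0,129],[8.5,-51.7,-71.2,0,129],[8.5,-51.7,-71.2,0,129],[8.5,-51.7,-71.2,0,129],[8.5,-51.7,-71.2,0,129],[8.5,-51.7,-71.2,0,129],[8.5,-51.7,-71.2,0,129],[8.5,-51.7,-71.2,0,129],[8.5,-51.7,-71.2,0,129]])

```text
time: 2.2
tool_pos: [0.4662, -0.2258, 0.1956]
tcp_rot: [-3.039, -0.791, 0.001]
wrist_force: [-0.8, 0.3, -0.9]
width: 0.998
grip_force: 0.0
```

```bash
cat >> h.py <<'E'
def rel(target,yaw,period=180):
    s=bot.read_state(); M=R.from_rotvec(s["tcp_rot"]).as_matrix()
    y=np.degrees(np.arctan2(M[1,0],M[0,0])); tw=(y-yaw+period/2)%period-period/2
    print("t",s["time"],"tcp",s["tool_pos"].round(4),"yaw",y.round(2),"q",np.degrees(s["q"]).round(1),"tilt",M[:,2].round(4))
    print("shift cm",(M.T@(np.array(target)-s["tool_pos"])*100).round(2),"twist",round(tw,1),"F",s["wrist_force"].round(1),s["torque"].round(2),"w",s["width"],s["grip_force"])
E
python3 -c "
from h import *
rel((.4665,-.2265,.066),29.5)"
```

```text
t 2.2 tcp [ 0.4662 -0.2258  0.1956] yaw 29.19 q [-28.6  -1.9 110.9   0.   71.2  32.2] tilt [-0.0011  0.0011 -1.    ]
shift cm [-0.    0.1  12.96] twist -0.3 F [-0.8  0.3 -0.9] [ 0.01  0.02 -0.01] w 0.997591398561376 0.0
```

Request:
step_arm(motion=[[8.5,0,0.1,4,0],[8.5,0,0.1,8,0],[8.5,0,0.1,11,0],[8.5,0,0.1,12.9,0],[8.5,0,0.1,12.9,0],[0.5,0,0.1,12.9,0],[0.5,0,0.1,12.9,0],[0.5,0,0.1,12.9,0],[0.5,0,0.1,12.9,0],[0.5,0,0.1,12.9,0],[0.5,0,0.1,12.9,0],[0.5,0,0.1,12.9,0],[0.5,0,0.1,12.9,0],[0.5,0,0.1,12.9,0]], force=40)

```text
time: 3.6
tool_pos: [0.4671, -0.2264, 0.067]
tcp_rot: [-3.039, -0.794, 0.0]
wrist_force: [0.3, -0.0, 0.3]
width: 0.056
grip_force: 0.0
```

```bash
python3 -c "
from h import *
rel((.4665,-.2265,.066),29.5)"
```

```text
t 3.6 tcp [ 0.4671 -0.2264  0.067 ] yaw 29.29 q [-28.6   5.2 118.1  -0.   56.7  32.1] tilt [-2.e-04  1.e-04 -1.e+00]
shift cm [-0.05 -0.02  0.1 ] twist -0.2 F [ 0.3 -0.   0.3] [ 0.01 -0.01 -0.01] w 0.056089414466807014 0.0
```

```bash
python3 - <<'E'
from h import *
a=cloud("top")[0][170:270,310:430]; b=cloud("scene")[0][80:230,290:440]
save(np.hstack([cv2.resize(a,(432,360),interpolation=2),cv2.resize(b,(360,360),interpolation=2)]),"g1")
E
```

```text
(no output)
```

View pics/g1.png

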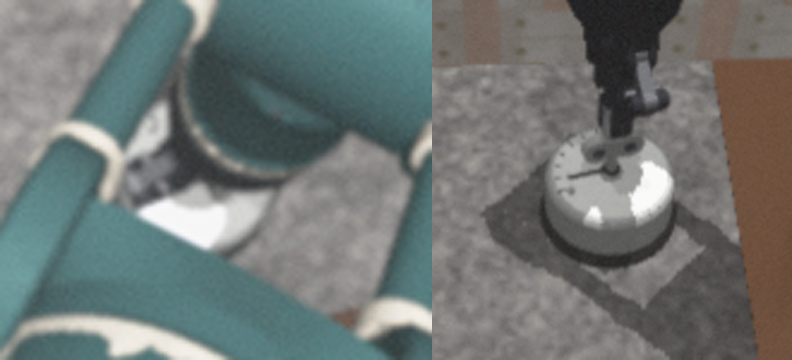

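The scene view shows a finger in front of the key's middle, with both lobes visible on either side (about (600,150) and (632,145)). The reported gap equals the commanded 5 mm with no grip force, so I close fully to test it.

Request:
step_arm(motion=[[0,0,0,0,0],[0,0,0,0,0],[0,0,0,0,0],[0,0,0,0,0]], force=40)

```text
time: 4.1
tool_pos: [0.4671, -0.2264, 0.0671]
tcp_rot: [-3.039, -0.794, 0.0]
wrist_force: [0.1, -0.5, -0.3]
width: -0.002
grip_force: 0.0
```

```bash
python3 - <<'E'
from h import *
rel((.4665,-.2265,.066),29.5)
im,d,W=cloud("scene")
b=cv2.resize(im[110:190,320:410],(675,600),interpolation=2); save(b,"g2")
# finger: dark pixels near tcp
for v in range(120,160,3): print(v,[ (W[v,u]*1000).round().tolist() for u in (360,366,372)])
E
```

```text
t 4.1 tcp [ 0.4671 -0.2264  0.0671] yaw 29.3 q [-28.6   5.1 118.1  -0.   56.7  32.1] tilt [-1.e-04  0.e+00 -1.e+00]
shift cm [-0.06 -0.03  0.11] twist -0.2 F [ 0.1 -0.5 -0.3] [ 0.02 -0.   -0.02] w -0.0019910232164309953 0.0
120 [[477.0, -222.0, 139.0], [465.0, -210.0, 155.0], [451.0, -176.0, 194.0]]
123 [[477.0, -222.0, 132.0], [463.0, -194.0, 166.0], [450.0, -172.0, 193.0]]
126 [[476.0, -220.0, 126.0], [462.0, -193.0, 159.0], [450.0, -173.0, 184.0]]
129 [[476.0, -220.0, 119.0], [462.0, -192.0, 153.0], [455.0, -218.0, 127.0]]
132 [[475.0, -220.0, 112.0], [464.0, -211.0, 124.0], [455.0, -219.0, 118.0]]
135 [[482.0, -266.0, 50.0], [464.0, -213.0, 115.0], [456.0, -233.0, 93.0]]
138 [[475.0, -221.0, 95.0], [465.0, -226.0, 92.0], [455.0, -229.0, 91.0]]
141 [[474.0, -220.0, 88.0], [465.0, -226.0, 84.0], [454.0, -229.0, 82.0]]
144 [[474.0, -217.0, 83.0], [464.0, -225.0, 76.0], [454.0, -229.0, 74.0]]
147 [[474.0, -220.0, 72.0], [464.0, -225.0, 68.0], [455.0, -242.0, 51.0]]
150 [[475.0, -228.0, 54.0], [463.0, -225.0, 59.0], [453.0, -234.0, 52.0]]
153 [[473.0, -222.0, 51.0], [463.0, -225.0, 51.0], [452.0, -228.0, 51.0]]
156 [[472.0, -216.0, 51.0], [462.0, -219.0, 51.0], [451.0, -220.0, 52.0]]
159 [[471.0, -208.0, 52.0], [460.0, -212.0, 51.0], [450.0, -216.0, 48.0]]
```

View pics/g2.png

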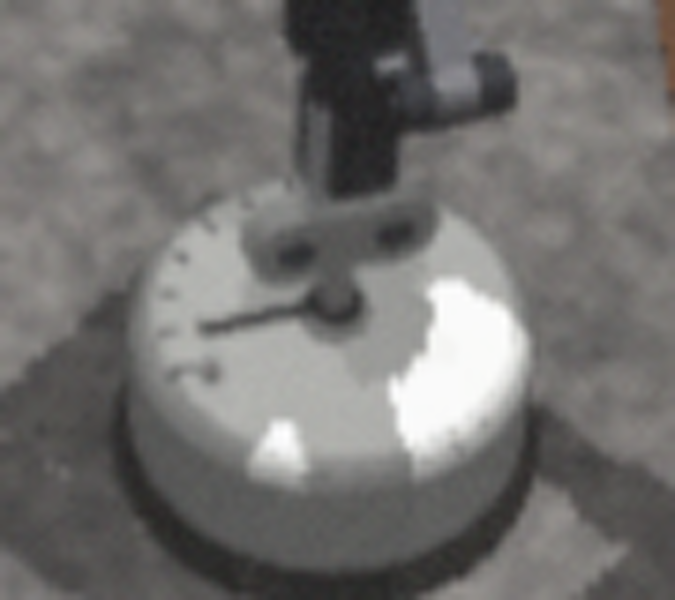

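The picture shows the shut fingertips above the key: their lower edge is at about (345,195) in the crop, at z of about 0.11 by depth, and the key top at 0.094 is visible below it. The tips are really about 40 mm higher than the reported TCP z of 0.067. I raise a little and measure this tip offset clearly.

Request:
step_arm(motion=[[0,0,0,-3,0],[0,0,0,-5,0],[0,0,0,-5,0],[0,0,0,-5,0]])

```text
time: 4.55
tool_pos: [0.4674, -0.2266, 0.1173]
tcp_rot: [3.039, 0.794, 0.001]
wrist_force: [-0.3, 0.8, -0.3]
width: 0.0
grip_force: 0.0
```

```bash
python3 - <<'E'
from h import *
rel((.4665,-.2265,.066),29.5)
im,d,W=cloud("scene")
m=(np.hypot(W[...,0]-.4665,W[...,1]+.2265)<.045)&(W[...,2]>.1)&(W[...,2]<.22)
p=W[m]; o=np.argsort(p[:,2])[:15]; print(len(p)); print((p[o]*1000).round())
h=np.histogram(p[:,2],np.arange(.1,.22,.01)); print(h[0])
s=bot.read_state(); M=R.from_rotvec(s["tcp_rot"]).as_matrix()
q=(p-s["tool_pos"])@M*1000
for lo in range(-70,0,8):
    k=(q[:,2]>=lo)&(q[:,2]<lo+8)
    if k.any(): print(lo,k.sum(),q[k].min(0).round(),q[k].max(0).round(),np.median(q[k],0).round())
b=cv2.resize(im[70:190,310:430],(600,600),interpolation=2); save(b,"g3")
E
```

```text
t 4.55 tcp [ 0.4674 -0.2266  0.1173] yaw 29.3 q [-28.6   1.9 115.6  -0.   62.4  32.1] tilt [ 9.e-04 -5.e-04 -1.e+00]
shift cm [-0.08 -0.06  5.13] twist -0.2 F [-0.3  0.8 -0.3] [-0.02 -0.04 -0.08] w 0.0003192077638781044 0.0
356
[[ 462. -222.  153.]
 [ 471. -217.  153.]
 [ 455. -227.  154.]
 [ 470. -216.  155.]
 [ 470. -218.  155.]
 [ 473. -217.  155.]
 [ 471. -216.  156.]
 [ 475. -219.  157.]
 [ 455. -226.  157.]
 [ 470. -218.  157.]
 [ 457. -221.  158.]
 [ 476. -221.  158.]
 [ 473. -216.  158.]
 [ 478. -224.  159.]
 [ 466. -215.  159.]]
[ 0  0  0  0  0 21 56 70 23 30 90]
-70 32 [ -6. -14. -70.] [ 11.   8. -62.] [  9.  -5. -64.]
-62 52 [-11. -15. -62.] [ 11.   7. -54.] [  5. -11. -57.]
-54 54 [-12. -14. -54.] [ 11.   7. -46.] [  7. -10. -50.]
-46 25 [-10. -13. -46.] [ 11.   4. -38.] [  7.  -6. -43.]
-38 2 [ -2.  -6. -37.] [  9.  -6. -37.] [  4.  -6. -37.]
```

View pics/g3.png

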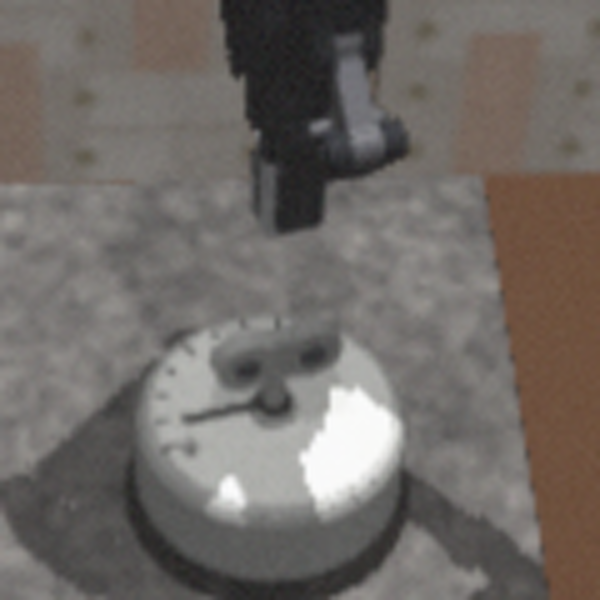

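The shut tips really end at z of about 0.154 with the reported TCP at 0.117, an offset of about 37 mm; laterally they are centred. I set the reported TCP to about 0.030, which puts the tips at about 0.067, and grip again.

Request:
step_arm(motion=[[8.5,0,0,0,0],[8.5,0,0,0,0],[8.5,0,0,0,0],[8.5,0,0,0,0],[8.5,0,0,0,0],[8.5,0,0,0,0],[8.5,-0.05,-0.05,3,0],[8.5,-0.05,-0.05,5.5,0],[8.5,-0.05,-0.05,7.5,0],[8.5,-0.05,-0.05,8.7,0],[8.5,-0.05,-0.05,8.7,0],[0,-0.05,-0.05,8.7,0],[0,-0.05,-0.05,8.7,0],[0,-0.05,-0.05,8.7,0],[0,-0.05,-0.05,8.7,0],[0,-0.05,-0.05,8.7,0],[0,-0.05,-0.05,8.7,0],[0,-0.05,-0.05,8.7,0],[0,-0.05,-0.05,8.7,0],[0,-0.05,-0.05,8.7,0]], force=40)

```text
time: 6.6
tool_pos: [0.4677, -0.2277, 0.0309]
tcp_rot: [3.037, 0.794, 0.003]
wrist_force: [2.8, -4.6, -0.7]
width: 0.098
grip_force: 43.4
```

```bash
python3 - <<'E'
from h import *
rel((.4665,-.2265,.030),29.5)
E
```

```text
t 6.6 tcp [ 0.4677 -0.2277  0.0309] yaw 29.3 q [-2.870e+01  7.800e+00  1.196e+02 -1.000e-01  5.240e+01  3.210e+01] tilt [ 0.0024 -0.0024 -1.    ]
shift cm [-0.04 -0.16  0.09] twist -0.2 F [ 2.8 -4.6 -0.7] [-0.7  -0.18 -0.08] w 0.09831134803585341 43.36218651787931
```

Gripped at 8.4 mm with 43 N. Now the first part turn of 62°.

Request:
step_arm(motion=[[0,0,0.08,0,5],[0,0,0.08,0,10],[0,0,0.08,0,16],[0,0,0.08,0,22],[0,0,0.08,0,28],[0,0,0.08,0,34],[0,0,0.08,0,40],[0,0,0.08,0,46],[0,0,0.08,0,52],[0,0,0.08,0,58],[0,0,0.08,0,62],[0,0,0.08,0,62],[0,0,0.08,0,62]])

```text
time: 7.9
tool_pos: [0.4678, -0.2279, 0.0309]
tcp_rot: [3.014, -0.882, 0.003]
wrist_force: [0.7, -5.3, 3.1]
width: 0.093
grip_force: 43.8
```

```bash
python3 - <<'E'
from h import *
rel((.4670,-.2270,.030),-32.5)
E
```

```text
t 7.9 tcp [ 0.4678 -0.2279  0.0309] yaw -32.61 q [-28.7   7.9 119.6  -0.   52.4  93.9] tilt [ 0.0018 -0.0016 -1.    ]
shift cm [-0.12 -0.03  0.08] twist -0.1 F [ 0.7 -5.3  3.1] [-0.69 -0.14 -0.03] w 0.09312925713515682 43.756056904094294
```

Now I release, hold, raise and start turning back.

Request:
step_arm(motion=[[8.5,0,0,0,0],[8.5,0,0,0,0],[8.5,0,0,0,0],[8.5,0,0,0,0],[8.5,0,0,0,0],[8.5,0,0,0,0],[8.5,0,0,0,0],[8.5,0,0,-4,0],[8.5,0,0,-8,0],[8.5,0,0,-8,-8],[8.5,0,0,-8,-16],[8.5,0,0,-8,-24],[8.5,0,0,-8,-32],[8.5,0,0,-8,-40],[8.5,0,0,-8,-48],[8.5,0,0,-8,-56],[8.5,0,0,-8,-64],[8.5,0,0,-8,-72],[8.5,0,0,-8,-80],[8.5,0,0,-8,-88]])

```text
time: 9.9
tool_pos: [0.4668, -0.2269, 0.11]
tcp_rot: [-2.779, -1.466, 0.0]
wrist_force: [-0.4, 0.5, 0.5]
width: 0.994
grip_force: 0.0
```

Request:
step_arm(motion=[[8.5,0,0,0,-8],[8.5,0,0,0,-16],[8.5,0,0,0,-24],[8.5,0,0,0,-32],[8.5,0,0,0,-40],[8.5,0,0,0,-48],[8.5,0,0,0,-56],[8.5,0,0,0,-64],[8.5,0,0,0,-72],[8.5,0,0,0,-80],[8.5,0,0,0,-88],[8.5,0,0,0,-92],[8.5,0,0,0,-92],[8.5,0,0,0,-92]])

```text
time: 11.3
tool_pos: [0.4668, -0.2269, 0.1101]
tcp_rot: [-0.887, -3.014, -0.0]
wrist_force: [0.2, 0.4, 0.2]
width: 0.994
grip_force: 0.0
```

```bash
python3 - <<'E'
from h import *
rel((.4670,-.2270,.030),-32.5)
im,d,W=cloud("scene")
print(key(W,(.467,-.227),.035)); print(key(W,(.4605,-.008),.03))
save(np.hstack([cv2.resize(im[100:200,320:420],(500,500),interpolation=2)]),"g4")
E
```

```text
t 11.3 tcp [ 0.4668 -0.2269  0.1101] yaw 147.19 q [-28.7   2.4 116.    0.   61.6 -85.9] tilt [-0.  0. -1.]
shift cm [-0.02  0.01  8.01] twist -0.3 F [0.2 0.4 0.2] [-0.04  0.05 -0.  ] w 0.9939599816169719 0.0
(212, array([ 0.46637535, -0.2244397 ]), (0.46667027473449707, -0.2267482727766037), (0.011319470591843128, 0.048222705721855164), np.float32(-29.936373))
(204, array([ 0.46147764, -0.00675173]), (0.4622496962547302, -0.008402258157730103), (0.009820791892707348, 0.03480599448084831), np.float32(-1.49554))
```

View pics/g4.png

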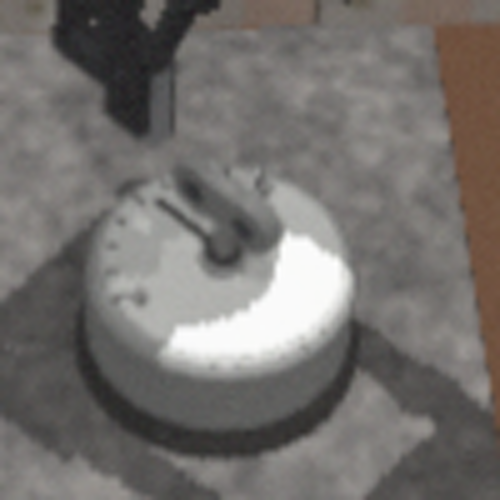

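The hand has turned clockwise and now points up-left at about (160,205), roughly half-way between the studs at (138,298) and (262,182); the key is at about -31° and the fingers are off it. I take a fresh hold.

Request:
step_arm(motion=[[8.5,0,0,3,0],[8.5,0,0,5.5,0],[8.5,0,0,7,0],[8.5,0,0,8,0],[8.5,0,0,8,0],[0,0,0,8,0],[0,0,0,8,0],[0,0,0,8,0],[0,0,0,8,0],[0,0,0,8,0],[0,0,0,8,0],[0,0,0,8,0],[0,0,0,8,0],[0,0,0,8,0]], force=40)

```text
time: 12.75
tool_pos: [0.4669, -0.2275, 0.0307]
tcp_rot: [0.884, 3.014, -0.001]
wrist_force: [-3.6, -2.7, 5.8]
width: 0.095
grip_force: 41.1
```

Request:
step_arm(motion=[[0,0,0,0,5],[0,0,0,0,10],[0,0,0,0,16],[0,0,0,0,22],[0,0,0,0,28],[0,0,0,0,34],[0,0,0,0,40],[0,0,0,0,46],[0,0,0,0,50],[0,0,0,0,50],[0,0,0,0,50]])

```text
time: 13.85
tool_pos: [0.4675, -0.2272, 0.0306]
tcp_rot: [2.073, 2.359, 0.001]
wrist_force: [-0.4, -0.5, 4.8]
width: 0.097
grip_force: 41.1
```

```bash
python3 - <<'E'
from h import *
rel((.4670,-.2270,.030),-82.5)
E
```

```text
t 13.85 tcp [ 0.4675 -0.2272  0.0306] yaw 97.39 q [-28.7   7.9 119.6   0.   52.5 -36.1] tilt [ 1.1e-03 -4.0e-04 -1.0e+00]
shift cm [ 0.03 -0.04  0.06] twist -0.1 F [-0.4 -0.5  4.8] [-0.11  0.18 -0.06] w 0.09712598280447106 41.0625400923891
```

Key at about -83°. I continue in small steps and watch for the stop.

Request:
step_arm(motion=[[0,0,0,0,3],[0,0,0,0,6],[0,0,0,0,6],[0,0,0,0,6]])

```text
time: 14.25
tool_pos: [0.4676, -0.2272, 0.0306]
tcp_rot: [2.193, 2.247, 0.001]
wrist_force: [-1.4, -1.4, 5.7]
width: 0.099
grip_force: 41.1
```

```bash
python3 -c "
from h import *
rel((.4670,-.2270,.030),-88.5)"
```

```text
t 14.25 tcp [ 0.4676 -0.2272  0.0306] yaw 91.39 q [-28.7   7.9 119.6   0.   52.5 -30.1] tilt [ 1.3e-03 -5.0e-04 -1.0e+00]
shift cm [ 0.02 -0.06  0.06] twist -0.1 F [-1.4 -1.4  5.7] [-0.16  0.18 -0.08] w 0.09877674110041236 41.06589460163377
```

Request:
step_arm(motion=[[0,0,0,0,2],[0,0,0,0,4],[0,0,0,0,4],[0,0,0,0,4]])

```text
time: 14.65
tool_pos: [0.4676, -0.2272, 0.0306]
tcp_rot: [2.27, 2.169, 0.001]
wrist_force: [-0.0, -0.9, 6.0]
width: 0.097
grip_force: 41.1
```

```bash
python3 -c "
from h import *
rel((.4670,-.2270,.030),-92.5)"
```

```text
t 14.65 tcp [ 0.4676 -0.2272  0.0306] yaw 87.39 q [-28.7   7.9 119.6   0.   52.5 -26.1] tilt [ 1.4e-03 -5.0e-04 -1.0e+00]
shift cm [ 0.02 -0.06  0.06] twist -0.1 F [-0.  -0.9  6. ] [-0.1   0.12 -0.09] w 0.09653649787704055 41.073732344666496
```

Request:
step_arm(motion=[[0,0,0,0,2],[0,0,0,0,4],[0,0,0,0,4],[0,0,0,0,4]])

```text
time: 15.05
tool_pos: [0.4677, -0.2272, 0.0307]
tcp_rot: [2.345, 2.089, 0.001]
wrist_force: [0.1, -1.2, 4.5]
width: 0.097
grip_force: 41.1
```

```bash
python3 -c "
from h import *
rel((.4670,-.2270,.030),-96.5)"
```

```text
t 15.05 tcp [ 0.4677 -0.2272  0.0307] yaw 83.4 q [-28.7   7.9 119.6   0.   52.5 -22.1] tilt [ 1.5e-03 -5.0e-04 -1.0e+00]
shift cm [ 0.01 -0.07  0.07] twist -0.1 F [ 0.1 -1.2  4.5] [-0.18  0.14 -0.11] w 0.0965505865671512 41.054080228786916
```

Request:
step_arm(motion=[[0,0,0,0,2],[0,0,0,0,4],[0,0,0,0,4],[0,0,0,0,4]])

```text
time: 15.45
tool_pos: [0.4676, -0.2273, 0.0306]
tcp_rot: [2.414, 2.008, 0.0]
wrist_force: [-1.4, -1.0, 4.7]
width: 0.099
grip_force: 45.2
```

```bash
python3 - <<'E'
from h import *
rel((.4670,-.2270,.030),-100.5)
im,d,W=cloud("scene")
save(cv2.resize(im[110:200,320:410],(540,540),interpolation=2),"g5")
E
```

```text
t 15.45 tcp [ 0.4676 -0.2273  0.0306] yaw 79.53 q [-28.7   7.9 119.6  -0.   52.5 -18.2] tilt [ 0.0012 -0.001  -1.    ]
shift cm [ 0.01 -0.07  0.06] twist 0.0 F [-1.4 -1.   4.7] [-0.12  0.06  0.69] w 0.09921320441400958 45.180455446243286
```

View pics/g5.png

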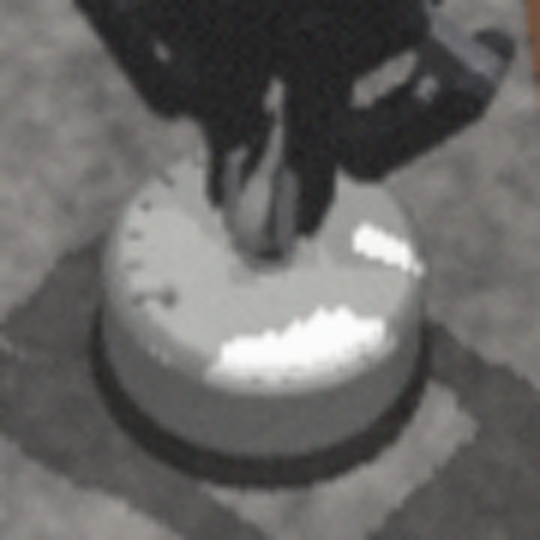

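The wrist moment jumped to 0.69 N m, so the stop is reached; in the picture the fingers hold the key at about (270,210) with the hand hidden behind them. I ease back 1°, let go and raise.

Request:
step_arm(motion=[[0,0,0,0,-1],[0,0,0,0,-1],[8.5,0,0,0,-1],[8.5,0,0,0,-1],[8.5,0,0,0,-1],[8.5,0,0,0,-1],[8.5,0,0,0,-1],[8.5,0,0,0,-1],[8.5,0,0,0,-1],[8.5,0,0,-4,-1],[8.5,0,0,-8,-1],[8.5,0,0,-12,-1],[8.5,0,0,-15,-1],[8.5,0,0,-15,-1],[8.5,0,0,-15,-1]])

```text
time: 17.0
tool_pos: [0.4674, -0.2272, 0.181]
tcp_rot: [2.4, 2.024, 0.001]
wrist_force: [0.2, -0.1, -1.3]
width: 0.991
grip_force: 0.0
```

```bash
python3 - <<'E'
from h import *
rel((.4670,-.2270,.030),-100.5)
im,d,W=cloud("scene")
print(key(W,(.467,-.227),.035)); print(key(W,(.4605,-.008),.03))
save(cv2.resize(im[110:200,320:410],(540,540),interpolation=2),"g6")
E
```

```text
t 17.0 tcp [ 0.4674 -0.2272  0.181 ] yaw 80.3 q [-28.7  -1.3 111.8  -0.   69.4 -19. ] tilt [ 0.0019 -0.001  -1.    ]
shift cm [ 0.03 -0.07 15.1 ] twist 0.8 F [ 0.2 -0.1 -1.3] [ 0.05 -0.01 -0.06] w 0.9910749180592094 0.0
(154, array([ 0.46660434, -0.22270225]), (0.4668073058128357, -0.22683507204055786), (0.04971407353878021, 0.009600062854588032), np.float32(76.92995))
(207, array([ 0.46131173, -0.00666187]), (0.4623846411705017, -0.008446532301604748), (0.009684816002845764, 0.035573042929172516), np.float32(-2.3699584))
```

View pics/g6.png

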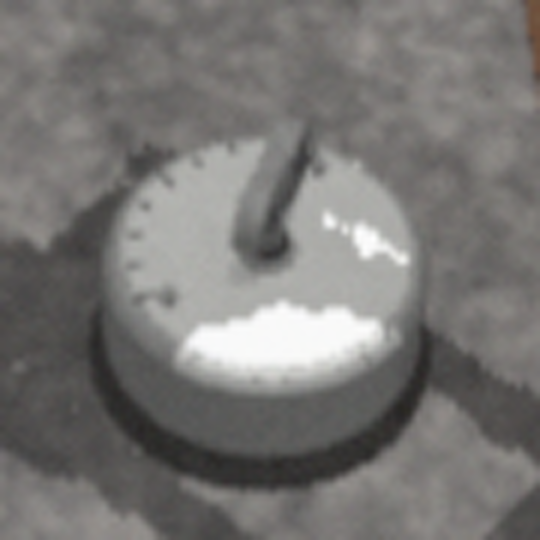

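The key stayed at about -100°, pointing to the second stud at (318,168). The fingers are clear and the small key has not moved, so I hand the job in.

```bash
python3 -c "
from h import *
print(bot.finish_job())"
```

```text
the job is handed in; nothing more can be done
None
```

I wound the large timer to its stop in two turns (62° then 68°) with a fresh hold in between and let go of it; the small timer was left alone, and I handed the job in at about 17 s without getting a verdict back.

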